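# Clear the bandsaw's catch tray

## Robot

A 7-joint arm with a two-finger parallel gripper is mounted at the origin on the work surface. World frame = base frame: x ahead of the robot, y to its left, z up, the work surface at z = 0. Lengths are in mm, angles in rad, forces in N, time in s.
With the tool pointing down it reaches from about 400 to 750 mm from the base axis. Payload 19.5 kg.
Tool frame: the origin (TCP) lies between the finger pads; the fingertips stand 8 mm ahead of it and the grasp point (between the pads) lies 11 mm behind it; z points along the fingers, y is the line along which they close (so a half turn about z gives the same grasp; the last joint's range is limited). The gripper opens to 85 mm and grips with 20 to 120 N. Pads are 22 mm wide; open, the fingers measure 114 mm over their backs; the gripper's body (76 mm by 85 mm) begins 54 mm behind the grasp point. The pads swing forward as they close: fully open they stand 13 mm farther back than shut.
Start: joints at [1.271, 0.707, -0.028, 1.485, 0.022, 0.951, -0.075], TCP at [146.593, -555.973, 239.268] pointing down, gripper open.
Joint ranges: [-2.71, 2.71], [-0.32, 2.16], [-1.57, 1.52], [0, 2.45], [-1.46, 4.6], [0, 2.02], [-2.83, 2.83]. Speed limits (rad/s): [1.89, 1.89, 2.57, 2.57, 3.01, 3.01, 3.01].

## Interface

Orientations are given as a unit quaternion [x, y, z, w].
In Python, from workcell import arm gives the robot as it stands.
- The arm moves only by the tool move_arm, never from a script. Its argument "commands" is a list of rows, each a list of 7 numbers: the turn, a rotation vector about the world's x, y, z in degrees, then the shift along the world's x, y, z in cm, then the closure, from -1 (fully open) to 1 (shut), so that 0 is half open. In form: [[ax, ay, az, dx, dy, dz, hand], ...]. A call has 1 to 20 rows; each row is the pose to reach, as a shift and turn from the pose commanded when the call began; what a row does not reach only later rows make up. A row lasts 1/10 s, in which the tool goes at most 50 mm and 8.59 degrees, less where a joint would pass 70% of its speed; a pose out of reach is approached as far as the arm can. A call with a gripper value outside its range is refused whole. The fingers move at their own pace and stop on an object; "grip_force" is the grip in N (left out, the last holds). Time passes only in rows, so rows that repeat a pose let the fingers close. It gives the time, the measured TCP pose, the force, the opening and the grip force at its end, in the units of the state.
- arm.get_state(): the state, without advancing time (a new reading comes with each control period).
- arm.read_camera(name): name is "side" or "top" or "wrist"; returns the picture (420x560x3 uint8, red, green, blue); there is no depth.
- arm.calibration(name): a dict with "fov_y" (degrees; the focal length in pixels is half the picture's height over the tangent of half this angle, whatever the lens; pixels are square), "cx", "cy" (the principal point, pixels), "xyz" and "attitude" of the camera in the world. Camera axes: x right, y down, z forward; pixel columns grow to the right and rows downward; lengths in mm; the calibration is good to about 2 mm. A picture is of the moment at which its call begins: read the wrist's pose just before it. calibration takes no time and is no camera call; for the wrist camera it gives the pose at the moment of the call.
- arm.hand_in(): hands the job in; it is judged then, once.
Trained networks look in the newest picture that a camera, given by its name, has taken for a name from the list of things; names that differ only in an ending like _2 or _b are one class to them, and where a whole thing is asked for, a point or a joint stands for the part that bears it (a point fixed in the world has none). Each returns a list of dicts, best first, with "p" (0 to 1); they miss things now and then, are a little off and sometimes report something else, mostly with a low value. They report only what shows in the picture. A call takes as long as a camera call. They do not tell look-alikes from the thing itself.
- arm.search_frame(query, camera): "bbox" ([left, top, right, bottom] as shares, 0 to 1, of the picture: columns of its width, rows of its height, round what is visible of it).
- arm.silhouettes(query, camera): "pixels" (420x560 bool, what is visible of it) and "bbox" ([left, top, right, bottom] as shares, 0 to 1, of the picture: columns of its width, rows of its height, round what is visible of it).
The state is a dict: "time_s": time; "q": joint angles; "joint_velocities": joint speeds; "effort": joint torques, N m; "position": TCP position; "orientation": TCP orientation; "force": force on the tool from outside, world axes, zero at the start; "wrist_torque": the same for the moment, N m; "finger_gap": opening from 0.0 (shut) to 1.0 (fully open); "grip_force": force on a finger pad.
Only numpy, scipy, OpenCV 4.12 (cv2) and the standard library are available. Lean on these libraries where they do the work, as an engineer would, in place of code of your own. Each camera call takes 0.05 s, during which the arm holds its last target. There are 200 camera calls.

## Task

Collect the two finished brackets from the saw's catch tray into the blue tote, each standing upright on its foot in a compartment of its own. The one that has toppled over must first be stood upright on the green check plate and let go, to see that it stands steady, and only then taken again and put in the tote. Set the brackets down without dropping them, and leave the spray can, the jar and the screwdriver where they are.

Things in the scene. Friction and masses are not known exactly. Their poses are not given: they have to be found in the camera images.
- bracket_tipped: Grey cast bracket, 0.45 kg. Origin: centre of the foot's underside; z up the post. Foot 70 (x) x 64 (y) x 14. Post x -35 to +1 (flush with foot's back edge), y -17 to +17, top z = 120. Rib 10 wide before the post, to x = 28, z = 48. Starts lying on its back in the tray: -x face down, z level, post top pointing roughly to -y; origin 35 above the tray floor.
- bracket_standing: Grey cast bracket, 0.45 kg. Origin: centre of the foot's underside; z up the post. Foot 70 (x) x 64 (y) x 14. Post x -35 to +1 (flush with foot's back edge), y -17 to +17, top z = 120. Rib 10 wide before the post, to x = 28, z = 48. This one starts standing in the tray.
- tray: Fixed open catch tray of sheet steel, 330 (x) x 360 (y), floor 4 thick, low walls 4 thick with rim 24 above the bench. Origin at the centre of its underside on the bench. At its +y end a chute (170 wide) with yellow sides climbs at 15 degrees from rim height to the saw.
- plate: Fixed green check plate, 140 x 140 x 10 thick, flat. Origin at the centre of its underside on the bench; its top is 10 mm above that.
- tote: Fixed blue open tote, 260 (x) x 135 (y) x 60 high outside, walls 5, floor 5 thick, with one wall 5 thick across the middle as high as the rim: two compartments, each about 122 (x) x 125 (y) inside. Origin at the centre of its underside.
- cell0 (a point): Centre of the inner floor of the tote's compartment on its -x side, 5 mm above the bench. Axes as the tote's.
- cell1 (a point): Centre of the inner floor of the tote's compartment on its +x side, 5 mm above the bench. Axes as the tote's.
- spray_can: Bystander: red spray can, 64 diameter, 190 high, standing. Origin at the centre of its underside.
- jar: Bystander: amber jar, 68 diameter, 85 high, standing. Origin at the centre of its underside.
- screwdriver: Bystander: screwdriver with an orange handle, about 200 long, lying on the bench along its x. Origin under its middle.
Things that resemble listed ones, but are neither listed nor needed, are in the scene too. What is shaped like the bracket_tipped but black is not meant.

How it is judged (in metres and radians):
On the way:
1. the toppled bracket stands upright on the green check plate, let go and steady (x of bracket_tipped in the frame of plate between -0.065 and 0.065 m and y of bracket_tipped in the frame of plate between -0.065 and 0.065 m and z of bracket_tipped in the frame of plate between 0.006 and 0.016 m and angle between bracket_tipped's own z axis and vertical below 0.12 rad and linear speed of bracket_tipped below 0.02 m/s and contact force between the fingers and bracket_tipped below 0.1 N), for 0.3 s.
At the end, for the whole second after the job is handed in: Both brackets stand on the floor of the tote (foot no more than 8 mm above it), one in each compartment, upright within 0.12 rad, at rest and let go ((((x of bracket_tipped in the frame of cell0 between -0.06 and 0.06 m and y of bracket_tipped in the frame of cell0 between -0.06 and 0.06 m and z of bracket_tipped in the frame of cell0 between -0.005 and 0.008 m) and (x of bracket_standing in the frame of cell1 between -0.06 and 0.06 m and y of bracket_standing in the frame of cell1 between -0.06 and 0.06 m and z of bracket_standing in the frame of cell1 between -0.005 and 0.008 m)) or ((x of bracket_tipped in the frame of cell1 between -0.06 and 0.06 m and y of bracket_tipped in the frame of cell1 between -0.06 and 0.06 m and z of bracket_tipped in the frame of cell1 between -0.005 and 0.008 m) and (x of bracket_standing in the frame of cell0 between -0.06 and 0.06 m and y of bracket_standing in the frame of cell0 between -0.06 and 0.06 m and z of bracket_standing in the frame of cell0 between -0.005 and 0.008 m))) and angle between each of bracket_tipped, bracket_standing's own z axis and vertical below 0.12 rad and linear speed of each of bracket_tipped, bracket_standing below 0.02 m/s and contact force between the fingers and bracket_tipped below 0.1 N and contact force between the fingers and bracket_standing below 0.1 N); the robot touches nothing.
It fails at once if the toppled bracket is dropped (moves faster than 0.5 m/s with no finger on it) (linear speed of bracket_tipped above 0.5 m/s and contact force between the fingers and bracket_tipped below 0.1 N).
It fails at once if the standing bracket is dropped (moves faster than 0.5 m/s with no finger on it) (linear speed of bracket_standing above 0.5 m/s and contact force between the fingers and bracket_standing below 0.1 N).
It fails at once if a bystander (spray can, jar or screwdriver) is moved by more than 30 mm (distance of any of spray_can, jar, screwdriver from where it was at the start of the episode above 0.03 m).
It also fails if it takes over 67 s, if anything falls off the work surface, if the arm or the gripper's body presses on something with over 40 N, if the wrist force passes 120 N, or if a joint passes its speed limit or range.

## Working session

There is one attempt and no reset: what is moved stays moved. The work goes in short steps, Python scripts to look and compute and a tool call to move; the robot and the scene stay as the last step left them, time stands still between calls to the robot, and variables do not carry over. Pictures are saved under pics/ and viewed, at most 11 in all, crops included, and the job is handed in when it is done.

Besides the shell and the picture viewer there is one more tool, called by a JSON object that holds its "op" and its "data", one argument or row to a line. move_arm: Moves the arm, as the interface text tells. Its arguments: {"type":"object","properties":{"commands":{"type":"array"},"grip_force":{"type":"number"}},"required":["commands"]}

```bash
mkdir -p pics; ls; cat > h.py <<'E'
import numpy as np, cv2
from scipy.spatial.transform import Rotation as R
from workcell import arm
def cal(n):
    c=arm.calibration(n); f=210/np.tan(np.radians(c['fov_y'])/2)
    a=np.array(c['attitude'],float)
    M=R.from_quat(a).as_matrix() if a.size==4 else a.reshape(3,3)
    return f,c['cx'],c['cy'],np.array(c['xyz'],float),M
def px2w(n,u,v,z,c=None):
    f,cx,cy,t,M=c or cal(n)
    d=M@np.array([(u-cx)/f,(v-cy)/f,1]); return t+d*(z-t[2])/d[2]
def w2px(n,P,c=None):
    f,cx,cy,t,M=c or cal(n)
    p=(np.atleast_2d(P)-t)@M; return np.c_[cx+f*p[:,0]/p[:,2],cy+f*p[:,1]/p[:,2]]
def snap(n,name):
    im=arm.read_camera(n); cv2.imwrite(f'pics/{name}.png',cv2.cvtColor(im,cv2.COLOR_RGB2BGR)); return im
E
python3 - <<'E'
from h import *
for n in('side','top','wrist'): print(n,arm.calibration(n))
a=snap('side','s0');b=snap('top','t0')
s=arm.get_state();print(s['position'],s['orientation'],s['time_s'],s['finger_gap'])
for cam in('top','side'):
  for q in('bracket_tipped','plate','tote','tray','spray_can','jar','screwdriver'):
    for d in arm.search_frame(q,cam): print(cam,q,round(d['p'],2),(np.array(d['bbox'])*[560,420,560,420]).round())
E
```

```text
pics
side {'fov_y': 45.81562415621762, 'cx': 282.2474240314055, 'cy': 220.6362990714542, 'xyz': array([ 446.92054229, 1137.24254611,  743.26076083]), 'attitude': array([-0.03204473,  0.86882385, -0.49388006,  0.0141684 ])}
top {'fov_y': 50.797170557437326, 'cx': 276.00760734111725, 'cy': 210.71016939210827, 'xyz': array([ 423.78546772,  -23.95363086, 1219.48996349]), 'attitude': array([ 0.70822008, -0.7050594 ,  0.02412068, -0.02708803])}
wrist {'fov_y': 71.13001480142533, 'cx': 283.7326024639641, 'cy': 209.95584066426892, 'xyz': array([ 216.16872297, -538.30032921,  372.97145628]), 'attitude': array([ 0.78444441, -0.60373875, -0.08752882,  0.11173714])}
[ 146.54907173 -555.76297826  238.87771886] [ 9.91702821e-01  1.28550596e-01 -6.98106002e-05 -5.03541541e-04] 0.1 0.9948712981467238
top bracket_tipped 0.73 [164. 223. 216. 249.]
top bracket_tipped 0.69 [127. 291. 182. 321.]
top bracket_tipped 0.6 [ 70. 269. 119. 312.]
top tote 0.64 [355. 152. 417. 253.]
top tray 0.95 [  0. 141. 265. 264.]
top spray_can 0.96 [433. 138. 487. 172.]
top jar 0.87 [264.  96. 293. 127.]
top screwdriver 0.64 [341.  80. 361. 149.]
side bracket_tipped 0.88 [354. 334. 424. 406.]
side bracket_tipped 0.77 [380. 292. 416. 342.]
side bracket_tipped 0.65 [293. 261. 321. 305.]
side plate 0.93 [268. 210. 313. 238.]
side tote 0.71 [242. 161. 331. 199.]
side tray 0.68 [184. 236. 347. 420.]
side spray_can 0.97 [245. 113. 268. 158.]
side jar 0.67 [177. 203. 205. 239.]
side screwdriver 0.78 [174. 187. 236. 200.]
side screwdriver 0.74 [244. 160. 327. 199.]
```

```bash
python3 -c "
import cv2,numpy as np
a=cv2.imread('pics/s0.png');b=cv2.imread('pics/t0.png')
cv2.imwrite('pics/top_big.png',cv2.resize(b,(800,600),interpolation=cv2.INTER_CUBIC));cv2.imwrite('pics/side_big.png',cv2.resize(a,(800,600),interpolation=cv2.INTER_CUBIC))"
```

```text
(no output)
```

View pics/top_big.png

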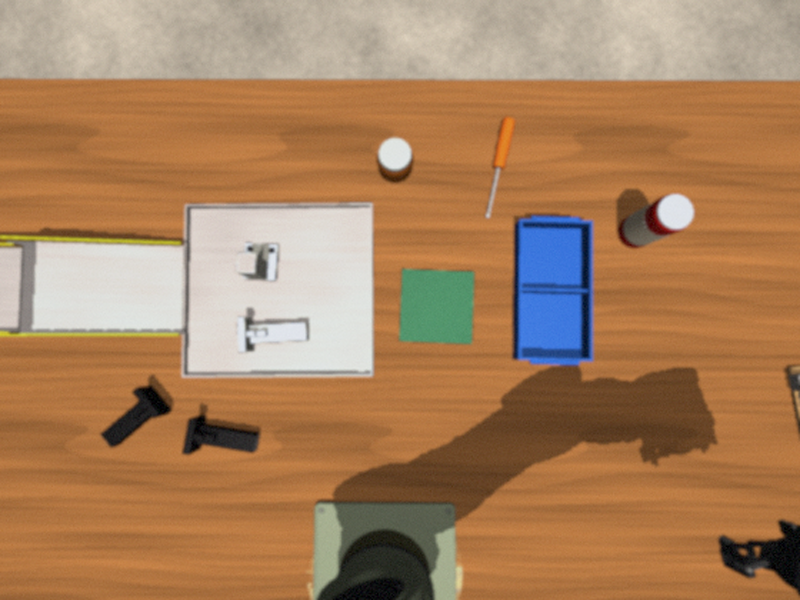

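View pics/side_big.png

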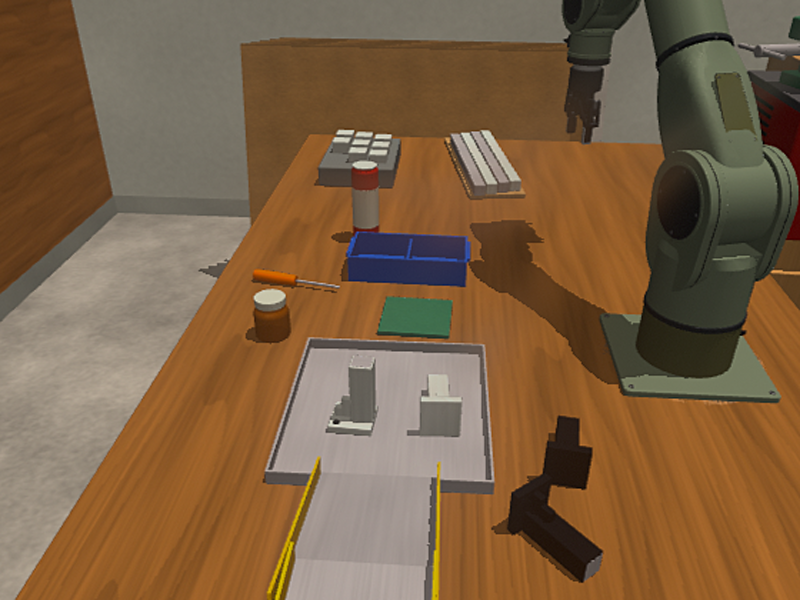

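The top picture (800x600) shows these bracket candidates:
- Grey, lying in the tray at about (272,331): foot to the left (+y), post to the right (-y). This fits bracket_tipped.
- Grey, standing in the tray at about (260,262): bracket_standing.
- Black, outside the tray at (137,415) and (222,435): look-alikes, not meant.

The plate is at (437,306), the tote at (553,288), the spray can base at (632,235), the jar at (395,160) and the screwdriver at (500,165). Next I'll fit the poses to the silhouettes.

```bash
cat > fit.py <<'E'
from h import *
from scipy.optimize import minimize
def box(x0,x1,y0,y1,z0,z1): return np.array([[x,y,z] for x in(x0,x1) for y in(y0,y1) for z in(z0,z1)],float)
PARTS=[box(-35,35,-32,32,0,14),box(-35,1,-17,17,14,120),np.array([[x,y,z] for y in(-5,5) for x,z in((1,14),(28,14),(1,48),(28,48))],float)]
def pose(p,tip):
    x,y,yaw,z=p
    if tip: # z->level dir yaw, x->up
        zd=np.array([np.cos(yaw),np.sin(yaw),0]);xd=np.array([0,0,1.]);M=np.c_[xd,np.cross(zd,xd),zd]
    else: M=R.from_euler('z',yaw).as_matrix()
    return M,np.array([x,y,z])
S=4
def render(n,M,t,c):
    m=np.zeros((420*S//2,560*S//2),np.uint8)
    for P in PARTS:
        h=cv2.convexHull((w2px(n,P@M.T+t,c)*S/2).astype(np.float32)).round().astype(np.int32)
        cv2.fillConvexPoly(m,h,1)
    return m>0
def fit(masks,p0,tip,zfix):
    cs={n:cal(n) for n in masks}
    T={n:cv2.resize(m.astype(np.uint8),(1120,840),interpolation=cv2.INTER_LINEAR)>0 for n,m in masks.items()}
    def cost(p):
        M,t=pose([*p,zfix],tip); s=0
        for n in masks:
            r=render(n,M,t,cs[n]); s-= (r&T[n]).sum()/(r|T[n]).sum()
        return s/len(masks)
    best=None
    for dy in (-.5,0,.5):
      q=np.array(p0)+[0,0,dy]
      sx=np.array([q,q+[15,0,0],q+[0,15,0],q+[0,0,.3]])
      r=minimize(cost,q,method='Nelder-Mead',options=dict(initial_simplex=sx,xatol=.05,fatol=1e-4,maxiter=250))
      if best is None or r.fun<best.fun: best=r
    return best.x,-best.fun
def sil(n,near,q='bracket_tipped'):
    L=[(np.hypot(*(np.array(np.nonzero(d['pixels'])[::-1]).mean(1)-near)),d) for d in arm.silhouettes(q,n)]
    return min(L,key=lambda e:e[0])[1]['pixels']
E
python3 - <<'E'
from fit import *
def cc(n,x): print(n,np.round(x,1))
im=arm.read_camera('top');is_=arm.read_camera('side')
for nm,tip,zt,pt,ps,z in (('tipped',1,20,(190,231),(307,284),39),('standing',0,20,(182,183),(248,277),4)):
    mt=sil('top',pt);ms=sil('side',ps)
    g=px2w('top',*np.array(np.nonzero(mt)[::-1]).mean(1),25)
    print(nm,mt.sum(),ms.sum(),g.round())
    for yaws in ([-np.pi/2] if tip else [0,np.pi/2,np.pi,-np.pi/2]):
        p0=[g[0],g[1]+(60 if tip else 0),yaws]
        for mm in ({'top':mt},{'side':ms},{'top':mt,'side':ms}):
            if not tip and len(mm)==1: continue
            x,s=fit(mm,p0,tip,z); print(list(mm),x.round(3),round(s,3))
hsv=cv2.cvtColor(im,cv2.COLOR_RGB2HSV)
for nm,lo,hi,z in (('plate',(60,60,30),(90,255,255),10),('tote',(100,120,30),(125,255,255),60)):
    m=cv2.inRange(hsv,lo,hi);k,l,st,_=cv2.connectedComponentsWithStats(m);i=1+st[1:,4].argmax()
    r=cv2.minAreaRect(np.argwhere(l==i)[:,::-1].astype(np.float32))
    w=np.array([px2w('top',*c,z)[:2] for c in cv2.boxPoints(r)])
    print(nm,r,w.round().tolist(),w.mean(0).round(1),np.linalg.norm(w-np.roll(w,1,0),axis=1).round())
for q,z in(('spray_can',190),('jar',85)):
    d=arm.search_frame(q,'top')[0]['bbox'];print(q,[px2w('top',u*560,v*420,z)[:2].round() for u,v in (d[:2],d[2:])])
E
```

```text
tipped 751 1023 [450. 218.  25.]
['top'] [445.816 263.514  -1.502] 0.921
['side'] [445.441 265.2    -1.515] 0.94
['top', 'side'] [444.978 263.952  -1.497] 0.922
standing 751 1023 [450. 218.  25.]
['top', 'side'] [452.901 231.306  -0.958] 0.556
['top', 'side'] [446.174 236.274   1.558] 0.569
['top', 'side'] [445.185 225.192   4.601] 0.605
['top', 'side'] [446.947 229.072  -1.588] 0.612
plate ((305.3402404785156, 213.9936065673828), (49.28059768676758, 49.360530853271484), 2.2906100749969482) [[438.0, -29.0], [573.0, -34.0], [568.0, -169.0], [433.0, -164.0]] [503.1 -99.1] [134. 136. 135. 135.]
tote ((387.01702880859375, 202.95071411132812), (53.018775939941406, 103.85087585449219), 0.6295986175537109) [[394.0, -238.0], [668.0, -244.0], [667.0, -384.0], [393.0, -376.0]] [ 530.8 -310.7] [138. 274. 140. 274.]
spray_can [array([ 678., -392.]), array([ 583., -508.])]
jar [array([810.,  19.]), array([735., -54.])]
```

```bash
python3 - <<'E'
from fit import *
im=arm.read_camera('top');is_=arm.read_camera('side')
for n,near in(('top',(182,183)),('side',(248,277))):
    for d in arm.silhouettes('bracket_standing',n): print(n,round(d['p'],2),(np.array(d['bbox'])*[560,420,560,420]).round())
ms=sil('side',(248,277),'bracket_standing');mt=sil('top',(182,183),'bracket_standing')
for yaw in [0,np.pi/2,np.pi,-np.pi/2]:
    for mm in ({'side':ms},{'top':mt},{'top':mt,'side':ms}):
        x,s=fit(mm,[545,225,yaw],0,4); print(list(mm),x.round(3),round(s,3))
v=cv2.resize(im[150:270,130:290],None,fx=5,fy=5,interpolation=cv2.INTER_CUBIC)
cv2.imwrite('pics/crop1.png',cv2.cvtColor(v,cv2.COLOR_RGB2BGR))
E
```

```text
top 0.95 [164. 171. 198. 198.]
top 0.21 [162. 224. 218. 246.]
side 0.92 [230. 250. 265. 310.]
side 0.41 [173. 186. 233. 202.]
['side'] [ 5.85555e+02  2.41537e+02 -3.80000e-02] 0.93
['top'] [ 5.87399e+02  2.38506e+02 -4.00000e-02] 0.936
['top', 'side'] [ 5.86547e+02  2.39408e+02 -2.40000e-02] 0.921
['side'] [5.85114e+02 2.41691e+02 1.00000e-03] 0.925
['top'] [587.537 242.9     1.472] 0.905
['top', 'side'] [ 5.86080e+02  2.39456e+02 -3.90000e-02] 0.919
['side'] [585.015 243.447   6.287] 0.924
['top'] [583.504 240.413   3.028] 0.727
['top', 'side'] [576.248 238.734   2.653] 0.626
['side'] [577.781 232.444  -1.126] 0.798
['top'] [587.536 241.192  -1.669] 0.765
['top', 'side'] [ 5.86866e+02  2.39349e+02 -6.00000e-02] 0.92
```

View pics/crop1.png

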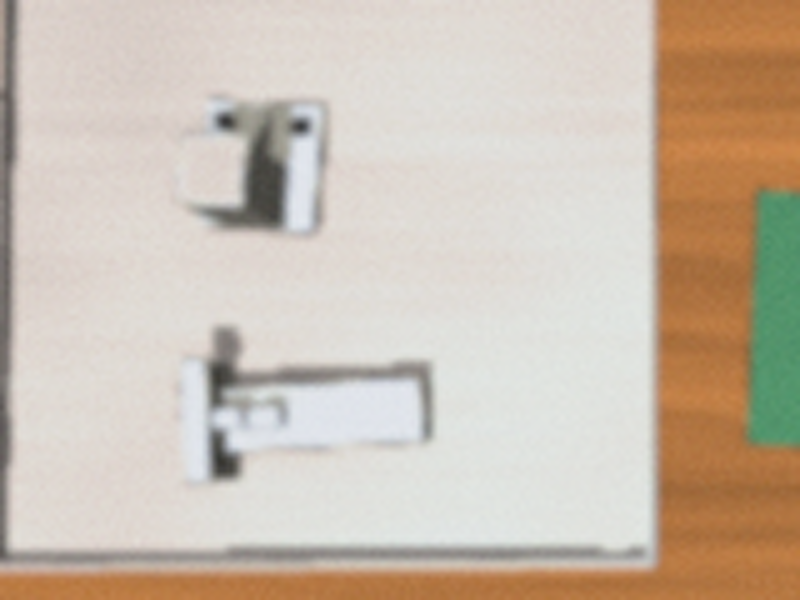

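Confirmed: the crop shows bracket_tipped as the grey one lying with its foot at (195,420) and post to (430,400), and bracket_standing at (255,165). The fits agree to about 2 mm between the two cameras. I'll move above the toppled bracket.

{"op": "move_arm", "data": {
  "commands": [
    [0, 0, 30, 18, 17, 4, -0.5],
    [0, 0, 30, 35, 34, 4, -0.5],
    [0, 0, 40, 35, 34, 4, -0.5],
    [0, 0, 50, 35, 34, 4, -0.5],
    [0, 0, 60, 35, 34, 4, -0.5],
    [0, 0, 70, 35, 34, 4, -0.5],
    [0, 0, 79, 35, 34, 4, -0.5],
    [0, 0, 79, 35, 34, 4, -0.5],
    [0, 0, 79, 30, 72, 2, -0.5],
    [0, 0, 79, 30, 72, 2, -0.5],
    [0, 0, 79, 30, 72, 2, -0.5],
    [0, 0, 79, 30, 72, 2, -0.5],
    [0, 0, 79, 30, 72, 2, -0.5],
    [0, 0, 79, 30, 72, 2, -0.5],
    [0, 0, 79, 30, 72, 2, -0.5],
    [0, 0, 79, 30, 72, 2, -0.5],
    [0, 0, 79, 30, 72, 2, -0.5],
    [0, 0, 79, 30, 72, 2, -0.5]
  ],
  "grip_force": 80
}}

```text
time_s: 3.3
position: [445.8, 169.6, 259.2]
orientation: [0.681, 0.732, 0.001, -0.001]
force: [0.2, -1.6, 0.4]
finger_gap: 0.75
grip_force: 0.0
```

{"op": "move_arm", "data": {
  "commands": [
    [8, 0.6, 0, 0.7, -1.9, 0, -0.5],
    [16, 1.1, 0, 0.7, -1.9, -4, -0.5],
    [24, 1.7, 0, 0.7, -1.9, -8, -0.5],
    [32, 2.2, 0, 0.7, -1.9, -12, -0.5],
    [40, 2.8, 0, 0.7, -1.9, -17, -0.5],
    [40, 2.8, 0, 0.7, -1.9, -17, -0.5],
    [40, 2.8, 0, 0.7, -1.9, -17, -0.5],
    [40, 2.8, 0, 0.7, -1.9, -17, -0.5],
    [40, 2.8, 0, 0.7, -1.9, -17, -0.5]
  ]
}}

```text
time_s: 4.2
position: [454.2, 145.7, 91.2]
orientation: [0.641, 0.687, 0.233, -0.249]
force: [-0.5, 0.1, 0.1]
finger_gap: 0.75
grip_force: 0.0
```

```bash
python3 - <<'E'
from h import *
s=arm.get_state();M=R.from_quat(s['orientation']).as_matrix()
print(s['position'].round(1),M.round(3).tolist(),s['q'].round(2),s['finger_gap'],s['time_s'])
v=snap('wrist','w1')
E
```

```text
[454.2 145.7  91.2] [[-0.053, 0.998, -0.044], [0.765, 0.069, 0.64], [0.642, 0.001, -0.767]] [ 0.47  1.1  -0.83  2.02  0.09  0.25 -0.03] 0.7495205047809987 4.2
```

View pics/w1.png

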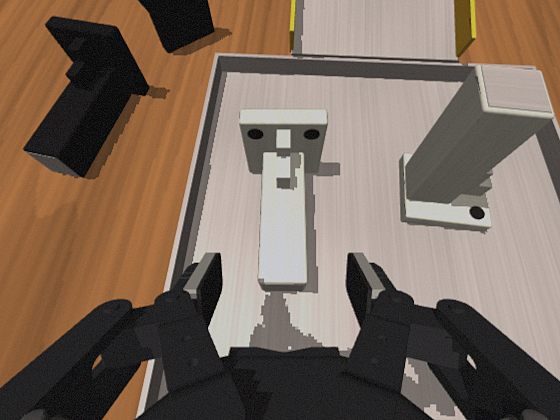

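The post is centred between the pads: post column about 283, pad middle about 285. Descending along the tool axis and closing.

{"op": "move_arm", "data": {
  "commands": [
    [0, 0, 0, -0.1, 1.7, -2.2, -0.5],
    [0, 0, 0, -0.2, 3.4, -4.5, -0.5],
    [0, 0, 0, -0.3, 4.6, -6, -0.5],
    [0, 0, 0, -0.35, 5.1, -6.7, -0.5],
    [0, 0, 0, -0.35, 5.1, -6.7, -0.5],
    [0, 0, 0, -0.35, 5.1, -6.7, -0.5],
    [0, 0, 0, -0.35, 5.1, -6.7, 1],
    [0, 0, 0, -0.35, 5.1, -6.7, 1],
    [0, 0, 0, -0.35, 5.1, -6.7, 1],
    [0, 0, 0, -0.35, 5.1, -6.7, 1],
    [0, 0, 0, -0.35, 5.1, -6.7, 1],
    [0, 0, 0, -0.35, 5.1, -6.7, 1],
    [0, 0, 0, -0.35, 5.1, -6.7, 1],
    [0, 0, 0, -0.35, 5.1, -6.7, 1]
  ],
  "grip_force": 90
}}

```text
time_s: 5.65
position: [450.5, 195.4, 23.0]
orientation: [0.642, 0.686, 0.234, -0.251]
force: [-0.8, -9.9, 14.8]
finger_gap: 0.384
grip_force: 89.2
```

{"op": "move_arm", "data": {
  "commands": [
    [0, 0, 0, 0, 0, 2, 1],
    [0, 0, 0, 0, 0, 5, 1],
    [0, 0, 0, 0, 0, 9, 1],
    [0, 0, 0, 0, 0, 13, 1],
    [0, 0, 0, 0, -1, 16, 1],
    [-7, -0.5, 0, 0, -4, 17, 1],
    [-15, -1.05, 0, 0, -7, 17, 1],
    [-23, -1.6, 0, 1, -10, 17, 1],
    [-31, -2.2, 0, 1.5, -13, 17, 1],
    [-39, -2.7, 0, 2, -16, 17, 1],
    [-47, -3.3, 0, 2.5, -19, 17, 1],
    [-55, -3.9, 0, 3, -22, 17, 1],
    [-63, -4.4, 0, 4, -25, 16, 1],
    [-71, -5, 0, 4.5, -28, 15, 1],
    [-79, -5.5, 0, 5, -31, 14, 1],
    [-86, -6, 0, 5.4, -31.1, 12, 1],
    [-89.8, -6.3, 0, 5.4, -31.1, 10.7, 1],
    [-89.8, -6.3, 0, 5.4, -31.1, 10.7, 1],
    [-89.8, -6.3, 0, 5.4, -31.1, 10.7, 1],
    [-89.8, -6.3, 0, 5.4, -31.1, 10.7, 1]
  ]
}}

```text
time_s: 7.65
position: [504.2, -115.8, 130.5]
orientation: [0.621, 0.661, -0.286, 0.309]
force: [-0.5, -0.8, -4.0]
finger_gap: 0.385
grip_force: 90.2
```

```bash
python3 - <<'E'
from h import *
s=arm.get_state();M=R.from_quat(s['orientation']).as_matrix()
print(s['position'].round(1),M.round(3).tolist(),s['q'].round(2),s['finger_gap'],s['time_s'],s['force'])
a=snap('side','s1')
v=cv2.resize(a[100:340,130:450],None,fx=2.5,fy=2.5,interpolation=cv2.INTER_CUBIC)
cv2.imwrite('pics/s1c.png',cv2.cvtColor(v,cv2.COLOR_RGB2BGR))
E
```

```text
[ 504.2 -115.8  130.5] [[-0.038, 0.998, 0.053], [0.644, 0.065, -0.762], [-0.764, 0.005, -0.646]] [-0.51  1.03  0.42  1.93  0.94  0.63 -1.07] 0.38489398082669257 7.65 [-0.52553051 -0.76351418 -3.97283154]
```

View pics/s1c.png

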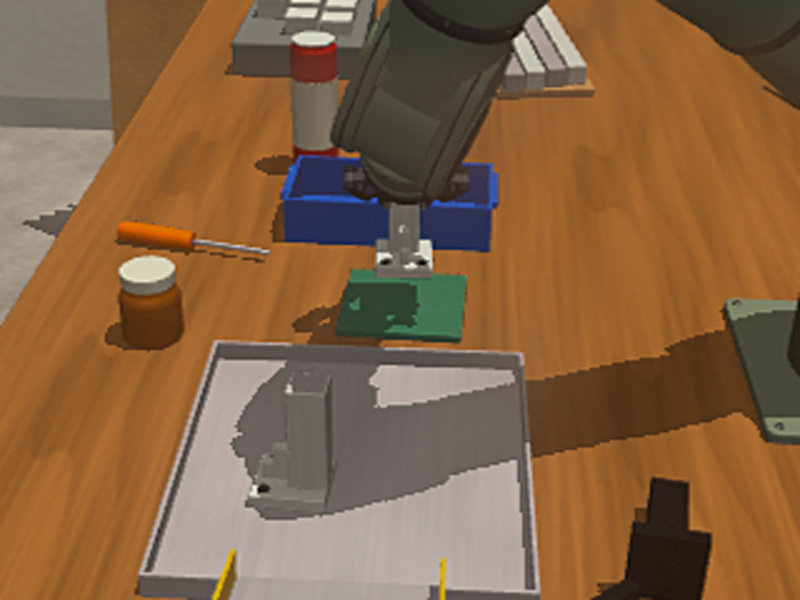

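The bracket hangs upright, with its foot front at about (403,270) in the crop, over the plate. Lowering slowly.

{"op": "move_arm", "data": {
  "commands": [
    [0, 0, 0, 0, 0, -2, 1],
    [0, 0, 0, 0, 0, -3.5, 1],
    [0, 0, 0, 0, 0, -4.4, 1],
    [0, 0, 0, 0, 0, -4.7, 1],
    [0, 0, 0, 0, 0, -4.9, 1],
    [0, 0, 0, 0, 0, -5.0, 1],
    [0, 0, 0, 0, 0, -5.1, 1],
    [0, 0, 0, 0, 0, -5.1, 1]
  ]
}}

```text
time_s: 8.5
position: [504.3, -116.3, 82.7]
orientation: [0.62, 0.66, -0.288, 0.312]
force: [-10.1, 25.7, 55.7]
finger_gap: 0.387
grip_force: 97.7
```

{"op": "move_arm", "data": {
  "commands": [
    [0, 0, 0, 0, 0, 0.15, 1],
    [0, 0, 0, 0, 0, 0.3, 1],
    [0, 0, 0, 0, 0, 0.3, 1],
    [0, 0, 0, 0, 0, 0.3, 1]
  ],
  "grip_force": 60
}}

```text
time_s: 8.9
position: [504.4, -115.5, 82.8]
orientation: [0.62, 0.661, -0.287, 0.31]
force: [-2.1, 8.5, 15.3]
finger_gap: 0.387
grip_force: 92.5
```

{"op": "move_arm", "data": {
  "commands": [
    [0, 0, 0, 0, 0, 0, 0.2],
    [0, 0, 0, 0, 0, 0, 0.0],
    [0, 0, 0, 0, 0, 0, -0.3],
    [0, 0, 0, 0, 0, 0, -0.6],
    [0, 0, 0, 0, 0, 0, -0.6],
    [0, 0, 0, 0, 0, 0, -0.6]
  ]
}}

```text
time_s: 9.5
position: [504.1, -115.0, 81.2]
orientation: [0.62, 0.662, -0.287, 0.309]
force: [0.0, 0.1, -0.7]
finger_gap: 0.796
grip_force: 0.0
```

```bash
python3 - <<'E'
from h import *
s=arm.get_state();print(s['position'].round(1),s['finger_gap'],s['time_s'],s['force'])
a=snap('side','s2');a2=a[150:250,220:360]
v=np.vstack([cv2.resize(a2,None,fx=4,fy=4,interpolation=cv2.INTER_CUBIC)])
cv2.imwrite('pics/s2c.png',cv2.cvtColor(v,cv2.COLOR_RGB2BGR))
E
```

```text
[ 504.1 -115.    81.2] 0.7963247512377578 9.5 [ 0.00271996  0.07945094 -0.65081821]
```

View pics/s2c.png

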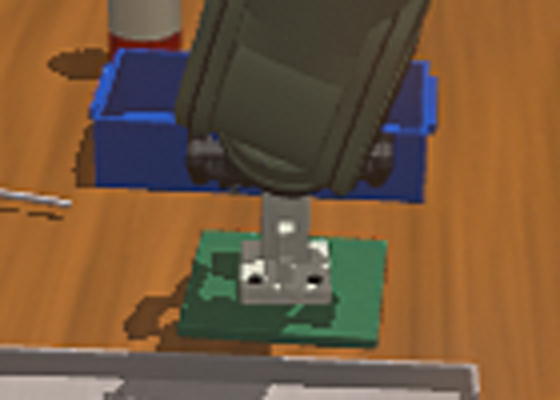

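It stands on the plate with the fingers open. Retreating along the tool axis, then going vertical above it.

{"op": "move_arm", "data": {
  "commands": [
    [0, 0, 0, -0.1, 1.5, 1.3, -0.6],
    [0, 0, 0, -0.25, 4, 3.4, -0.6],
    [0, 0, 0, -0.4, 6.5, 5.5, -0.6],
    [0, 0, 0, -0.6, 9, 8, -0.6],
    [6, 0.4, 0, -0.6, 9, 12, -0.6],
    [14, 1, 0, -0.4, 8, 16, -0.6],
    [22, 1.5, 0, 0, 6, 18, -0.6],
    [30, 2, 0, 0, 5, 18, -0.6],
    [38, 2.6, 0, 0, 4, 18, -0.6],
    [46, 3.2, 0, 0, 2, 18, -0.6],
    [49.6, 3.4, 0, 0, 0, 18, -0.6],
    [49.6, 3.4, 0, 0, 0, 18, -0.6],
    [49.6, 3.4, 0, 0, 0, 18, -0.6],
    [49.6, 3.4, 0, 0, 0, 18, -0.6]
  ]
}}

```text
time_s: 10.95
position: [503.9, -115.1, 261.1]
orientation: [0.684, 0.73, -0.001, 0.002]
force: [-0.6, 1.1, -0.2]
finger_gap: 0.802
grip_force: 0.0
```

```bash
python3 - <<'E'
from fit import *
s=arm.get_state();M=R.from_quat(s['orientation']).as_matrix()
print(s['position'].round(1),M.round(3).tolist(),s['time_s'])
snap('side','s3');snap('wrist','w2')
L=arm.silhouettes('bracket_standing','side')+arm.silhouettes('bracket_tipped','side')
w=w2px('side',[[503,-99,60]])[0]
ms=min(L,key=lambda d:np.hypot(*(np.array(np.nonzero(d['pixels'])[::-1]).mean(1)-w)))['pixels']
print(w,ms.sum(),fit({'side':ms},[503,-99,1.64],0,10))
L=arm.silhouettes('bracket_standing','wrist')+arm.silhouettes('bracket_tipped','wrist')
w=w2px('wrist',[[503,-99,60]])[0]
for d in L: print(d['p'],(np.array(d['bbox'])*[560,420,560,420]).round(),w)
mw=min(L,key=lambda d:np.hypot(*(np.array(np.nonzero(d['pixels'])[::-1]).mean(1)-w)))['pixels']
print(mw.sum(),fit({'wrist':mw},[503,-99,1.64],0,10),fit({'side':ms,'wrist':mw},[503,-99,1.64],0,10))
E
```

```text
[ 503.9 -115.1  261.1] [[-0.064, 0.998, 0.001], [0.998, 0.064, -0.004], [-0.004, 0.001, -1.0]] 10.95
[291.17981055 204.46399901] 761 (array([501.94656426, -98.34720635,   1.62448161]), np.float64(0.9352720450281425))
0.78 [258. 139. 308. 223.] [282.99678535 174.04413993]
3784 (array([503.85540899, -98.02439966,   1.64454644]), np.float64(0.975880178953511)) (array([503.03581321, -98.13453237,   1.64793748]), np.float64(0.9417722315214974))
```

View pics/w2.png

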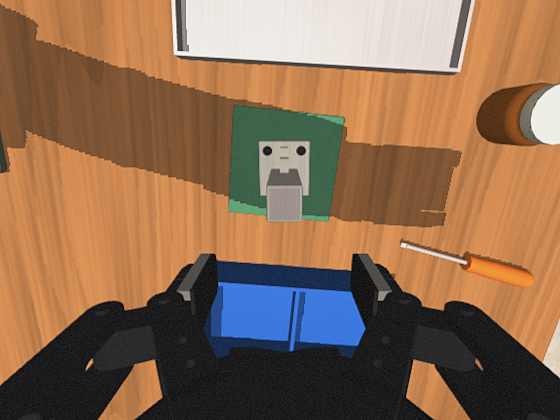

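The wrist view shows the bracket upright on the plate, post top at (284,203), and the tote below it. Fitted origin is (503.4,-98.2), yaw 1.645. Regrasping vertically.

{"op": "move_arm", "data": {
  "commands": [
    [0, 0, 0, 0, 0, -5, -0.6],
    [0, 0, 0, 0.1, 0, -10, -0.6],
    [0, 0, 0, 0.1, 0, -14, -0.6],
    [0, 0, 0, 0.1, 0, -16.2, -0.6],
    [0, 0, 0, 0.1, 0, -16.2, -0.6],
    [0, 0, 0, 0.1, 0, -16.2, -0.6],
    [0, 0, 0, 0.1, 0, -16.2, 1],
    [0, 0, 0, 0.1, 0, -16.2, 1],
    [0, 0, 0, 0.1, 0, -16.2, 1],
    [0, 0, 0, 0.1, 0, -16.2, 1],
    [0, 0, 0, 0.1, 0, -16.2, 1],
    [0, 0, 0, 0.1, 0, -16.2, 1],
    [0, 0, 0, 0.1, 0, -14.2, 1],
    [0, 0, 0, 0.1, 0, -10, 1],
    [0, 0, 0, 0.1, 0, -6.2, 1],
    [0, 0, 0, 0.1, 0, -6.2, 1]
  ],
  "grip_force": 80
}}

```text
time_s: 12.85
position: [506.5, -115.3, 203.6]
orientation: [0.684, 0.73, 0.001, 0.005]
force: [-0.4, -0.1, -5.7]
finger_gap: 0.389
grip_force: 81.5
```

```bash
python3 - <<'E'
from h import *
s=arm.get_state();print(s['position'].round(1),s['finger_gap'],s['grip_force'],s['time_s'],s['force'].round(1))
im=cv2.cvtColor(cv2.imread('pics/w2.png'),cv2.COLOR_BGR2RGB)
# tote from first top picture: blue mask vs tote model fit
import scipy.optimize as so
t=cv2.cvtColor(cv2.imread('pics/t0.png'),cv2.COLOR_BGR2HSV)
m=cv2.inRange(t,(100,110,20),(125,255,255));k,l,st,_=cv2.connectedComponentsWithStats(m);m=(l==1+st[1:,4].argmax())
c=cal('top')
def hull(p):
    A=R.from_euler('z',p[2]).as_matrix();P=np.array([[x,y,z] for x in(-130,130) for y in(-67.5,67.5) for z in(0,60)])@A.T+[p[0],p[1],0]
    r=np.zeros((840,1120),np.uint8);cv2.fillConvexPoly(r,cv2.convexHull((w2px('top',P,c)*2).astype(np.float32)).round().astype(np.int32),1);return r>0
M=cv2.resize(m.astype(np.uint8),(1120,840))>0
f=lambda p:-(hull(p)&M).sum()/(hull(p)|M).sum()
q=np.array([531,-313,0.]);r=so.minimize(f,q,method='Nelder-Mead',options=dict(initial_simplex=[q,q+[10,0,0],q+[0,10,0],q+[0,0,.1]]))
print(r.x,r.fun); A=R.from_euler('z',r.x[2]).as_matrix()
for sx in(-63.5,63.5): print((A@[sx,0,0])[:2]+r.x[:2])
E
```

```text
[ 506.5 -115.3  203.6] 0.3889308606457393 81.52359366416931 12.85 [-0.4 -0.1 -5.7]
[ 5.30967599e+02 -3.16670988e+02 -2.13017551e-02] -0.9211790104419086
[ 467.48200511 -315.31842837]
[ 594.45319213 -318.02354668]
```

{"op": "move_arm", "data": {
  "commands": [
    [0, 0, 0, -0.5, -3, 0, 1],
    [0, 0, 0, -1.2, -7, 0, 1],
    [0, 0, 0, -2, -11, 0, 1],
    [0, 0, 0, -2.7, -15, 0, 1],
    [0, 0, 0, -3.3, -19, 0, 1],
    [0, 0, 0, -3.7, -21, 0, 1],
    [0, 0, 0, -3.7, -21.7, 0, 1],
    [0, 0, 0, -3.7, -21.7, 0, 1],
    [0, 0, 0, -3.7, -21.7, -2, 1],
    [0, 0, 0, -3.7, -21.7, -5, 1],
    [0, 0, 0, -3.7, -21.7, -7.5, 1],
    [0, 0, 0, -3.7, -21.7, -9, 1],
    [0, 0, 0, -3.7, -21.7, -9.5, 1],
    [0, 0, 0, -3.7, -21.7, -9.5, 1],
    [0, 0, 0, -3.7, -21.7, -9.5, 1]
  ]
}}

```text
time_s: 14.35
position: [468.6, -331.6, 105.1]
orientation: [0.683, 0.73, -0.001, 0.002]
force: [0.2, 0.5, -4.0]
finger_gap: 0.39
grip_force: 81.2
```

```bash
python3 - <<'E'
from h import *
s=arm.get_state();print(s['position'].round(1),s['finger_gap'],s['grip_force'],s['time_s'],s['force'].round(1))
a=snap('top','t2');a2=a[130:270,340:500]
v=cv2.resize(a2,None,fx=4,fy=4,interpolation=cv2.INTER_CUBIC)
cv2.imwrite('pics/t2c.png',cv2.cvtColor(v,cv2.COLOR_RGB2BGR))
E
```

```text
[ 468.6 -331.6  105.1] 0.39022976304412565 81.23942255973816 14.35 [ 0.2  0.5 -4. ]
```

View pics/t2c.png

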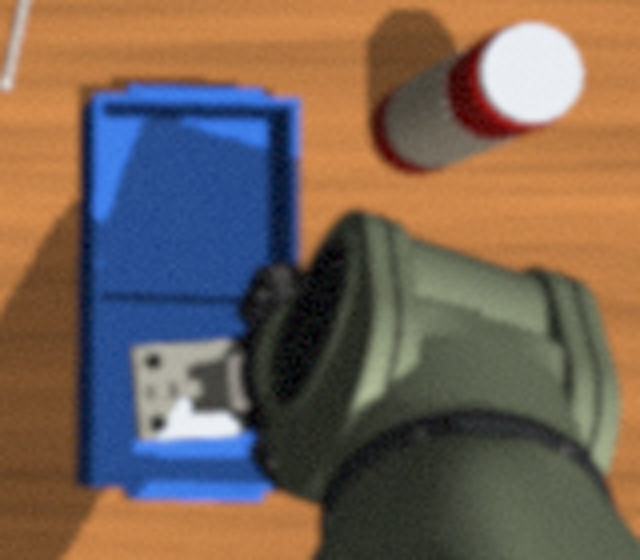

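The foot (190,390) is well inside the compartment; creeping down.

{"op": "move_arm", "data": {
  "commands": [
    [0, 0, 0, 0, 0, -0.3, 1],
    [0, 0, 0, 0, 0, -0.6, 1],
    [0, 0, 0, 0, 0, -0.8, 1],
    [0, 0, 0, 0, 0, -0.9, 1],
    [0, 0, 0, 0, 0, -1.0, 1],
    [0, 0, 0, 0, 0, -1.0, 1]
  ]
}}

```text
time_s: 15.0
position: [468.0, -332.1, 95.4]
orientation: [0.684, 0.73, -0.001, 0.002]
force: [-8.3, 3.3, 22.2]
finger_gap: 0.386
grip_force: 84.6
```

{"op": "move_arm", "data": {
  "commands": [
    [0, 0, 0, 0, 0, 0.1, 1],
    [0, 0, 0, 0, 0, 0.1, 0.2],
    [0, 0, 0, 0, 0, 0.1, 0],
    [0, 0, 0, 0, 0, 0.1, -0.3],
    [0, 0, 0, 0, 0, 0.1, -0.5],
    [0, 0, 0, 0, 0, 0.1, -0.5],
    [0, 0, 0, 0, 0, 0.1, -0.5],
    [0, 0, 0, 0, 0, 2, -0.5],
    [0, 0, 0, 0, 0, 6, -0.5],
    [0, 0, 0, 0, 0, 11, -0.5],
    [0, 0, 0, 0, 0, 16, -0.5],
    [0, 0, 0, 0, 0, 17, -0.5]
  ]
}}

```text
time_s: 16.2
position: [469.2, -332.6, 269.4]
orientation: [0.684, 0.73, -0.0, 0.005]
force: [-0.5, -0.5, -0.3]
finger_gap: 0.749
grip_force: 0.0
```

{"op": "move_arm", "data": {
  "commands": [
    [0, 0, 0, 1, 5, 0, -0.5],
    [0, 0, -2, 2, 10, 0, -0.5],
    [0, 0, -4, 3, 15, 0, -0.5],
    [0, 0, -6, 4, 20, 0, -0.5],
    [0, 0, -6, 5, 25, 0, -0.5],
    [0, 0, -6, 6, 30, 0, -0.5],
    [0, 0, -6, 7, 35, 0, -0.5],
    [0, 0, -6, 8, 40, 0, -0.5],
    [0, 0, -6, 9, 45, 0, -0.5],
    [0, 0, -6, 10.1, 50, 0, -0.5],
    [0, 0, -6, 10.1, 54, 0, -0.5],
    [0, 0, -6, 10.1, 57.2, 0, -0.5],
    [0, 0, -6, 10.1, 57.2, 0, -0.5],
    [0, 0, -6, 10.1, 57.2, 0, -0.5],
    [0, 0, -6, 10.1, 57.2, 0, -0.5],
    [0, 0, -6, 10.1, 57.2, 0, -0.5]
  ]
}}

```text
time_s: 17.8
position: [569.4, 238.9, 264.4]
orientation: [0.721, 0.692, -0.001, 0.002]
force: [0.2, 0.2, 0.2]
finger_gap: 0.754
grip_force: 0.0
```

```bash
python3 - <<'E'
from fit import *
s=arm.get_state();print(s['position'].round(1),s['orientation'].round(3),s['time_s'],s['force'].round(1))
snap('wrist','w3');cw=cal('wrist')
w=w2px('wrist',[[580,240,60]])[0]
L=arm.silhouettes('bracket_standing','wrist')
mw=min(L,key=lambda d:np.hypot(*(np.array(np.nonzero(d['pixels'])[::-1]).mean(1)-w)))['pixels']
print(w,mw.sum(),fit({'wrist':mw},[586,240,-.03],0,4))
a=snap('side','s4');snap('top','t3')
L=arm.silhouettes('bracket_standing','side')+arm.silhouettes('bracket_tipped','side')
for d in L: print(round(d['p'],2),(np.array(d['bbox'])*[560,420,560,420]).round())
v=np.hstack([cv2.resize(a[150:260,200:360],None,fx=2.5,fy=2.5),cv2.resize(arm.read_camera('top')[140:250,320:480],None,fx=2.5,fy=2.5)])
cv2.imwrite('pics/s4c.png',cv2.cvtColor(v,cv2.COLOR_RGB2BGR))
E
```

```text
[569.4 238.9 264.4] [ 0.721  0.692 -0.001  0.002] 17.8 [0.2 0.2 0.2]
[292.11652053 185.41887232] 3179 (array([ 5.86775199e+02,  2.43084408e+02, -7.41322151e-02]), np.float64(0.9581852551984877))
0.84 [228. 250. 265. 308.]
0.95 [384. 288. 412. 340.]
0.71 [355. 334. 425. 405.]
0.67 [298. 148. 313. 182.]
```

View pics/s4c.png

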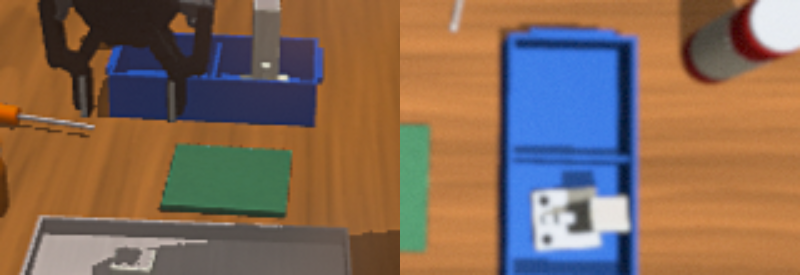

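The first bracket stands upright in its compartment: in the top half of the view, foot at (575,215). Grasping the standing one.

{"op": "move_arm", "data": {
  "commands": [
    [0, 0, 0, 0, 0.3, -5, -0.5],
    [0, 0, 0, 0, 0.3, -10, -0.5],
    [0, 0, 0, 0, 0.3, -14, -0.5],
    [0, 0, 0, 0, 0.3, -16.5, -0.5],
    [0, 0, 0, 0, 0.3, -17, -0.5],
    [0, 0, 0, 0, 0.3, -17, -0.5],
    [0, 0, 0, 0, 0.3, -17, 1],
    [0, 0, 0, 0, 0.3, -17, 1],
    [0, 0, 0, 0, 0.3, -17, 1],
    [0, 0, 0, 0, 0.3, -17, 1],
    [0, 0, 0, 0, 0.3, -17, 1],
    [0, 0, 0, 0, 0.3, -17, 1],
    [0, 0, 0, 0, 0.3, -15.5, 1],
    [0, 0, 0, 0, 0.3, -11.5, 1],
    [0, 0, 0, 0, 0.3, -7.5, 1],
    [0, 0, 0, 0, 0.3, -6, 1],
    [0, 0, 0, 0, 0.3, -6, 1]
  ]
}}

```text
time_s: 19.85
position: [569.8, 243.4, 207.0]
orientation: [0.721, 0.693, 0.001, 0.002]
force: [0.2, 0.5, -4.5]
finger_gap: 0.416
grip_force: 81.3
```

{"op": "move_arm", "data": {
  "commands": [
    [0, 0, 0, 0, -3, 0, 1],
    [0, 0, 0, 0, -8, 0, 1],
    [0, 0, 0, 0, -13, 0, 1],
    [0, 0, 0, 0, -18, 0, 1],
    [0, 0, 0, 0, -23, 0, 1],
    [0, 0, 0, 0.2, -28, 0, 1],
    [0, 0, 0, 0.4, -33, 0, 1],
    [0, 0, 0, 0.6, -38, 0, 1],
    [0, 0, 0, 0.8, -43, 0, 1],
    [0, 0, 0, 0.8, -48, 0, 1],
    [0, 0, 0, 0.8, -52, 0, 1],
    [0, 0, 0, 0.8, -55, 0, 1],
    [0, 0, 0, 0.8, -56, 0, 1],
    [0, 0, 0, 0.8, -56, 0, 1],
    [0, 0, 0, 0.8, -56, 0, 1],
    [0, 0, 0, 0.8, -56, -2, 1],
    [0, 0, 0, 0.8, -56, -3.5, 1],
    [0, 0, 0, 0.8, -56, -3.5, 1]
  ]
}}

```text
time_s: 21.65
position: [576.7, -315.1, 167.5]
orientation: [0.72, 0.694, -0.001, 0.0]
force: [0.3, 0.5, -4.2]
finger_gap: 0.414
grip_force: 80.8
```

```bash
python3 - <<'E'
from h import *
s=arm.get_state();print(s['position'].round(1),s['orientation'].round(3),s['finger_gap'],s['time_s'],s['force'].round(1))
a=snap('top','t4')[130:270,320:500];b=snap('side','s5')[130:230,200:360]
v=np.hstack([cv2.resize(a,(400,311)),cv2.resize(b,(400,311))])
cv2.imwrite('pics/t4c.png',cv2.cvtColor(v,cv2.COLOR_RGB2BGR))
E
```

```text
[ 576.7 -315.1  167.5] [ 0.72   0.694 -0.001  0.   ] 0.4136368221709719 21.65 [ 0.3  0.5 -4.2]
```

View pics/t4c.png

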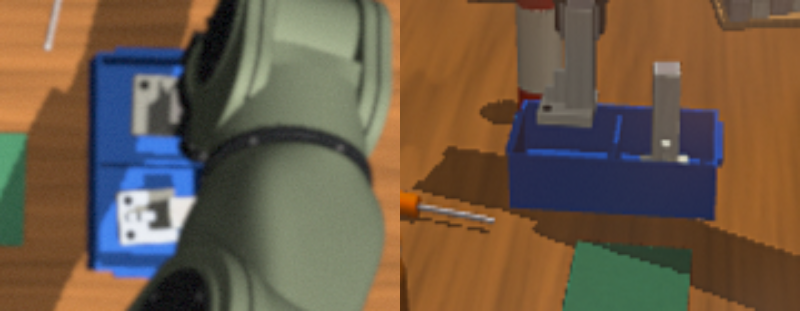

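The held bracket's foot is over the far compartment, inside its walls. Lowering.

{"op": "move_arm", "data": {
  "commands": [
    [0, 0, 0, 0, 0, -2, 1],
    [0, 0, 0, 0, 0, -4, 1],
    [0, 0, 0, 0, 0, -5.5, 1],
    [0, 0, 0, 0, 0, -6.3, 1],
    [0, 0, 0, 0, 0, -6.7, 1],
    [0, 0, 0, 0, 0, -7.0, 1],
    [0, 0, 0, 0, 0, -7.2, 1],
    [0, 0, 0, 0, 0, -7.2, 1],
    [0, 0, 0, 0, 0, -7.2, 1]
  ]
}}

```text
time_s: 22.65
position: [577.2, -317.0, 97.6]
orientation: [0.721, 0.693, -0.001, 0.002]
force: [-0.1, -0.7, -3.0]
finger_gap: 0.41
grip_force: 81.1
```

{"op": "move_arm", "data": {
  "commands": [
    [0, 0, 0, 0, 0, -0.1, 1],
    [0, 0, 0, 0, 0, -0.2, 1],
    [0, 0, 0, 0, 0, -0.3, 1],
    [0, 0, 0, 0, 0, -0.3, 1],
    [0, 0, 0, 0, 0, -0.3, 1]
  ]
}}

```text
time_s: 23.15
position: [577.3, -317.3, 97.0]
orientation: [0.721, 0.693, -0.001, 0.003]
force: [-14.9, 5.8, 34.6]
finger_gap: 0.408
grip_force: 85.8
```

Contact. I'll ease off, open and rise.

{"op": "move_arm", "data": {
  "commands": [
    [0, 0, 0, 0, 0, 0.15, 1],
    [0, 0, 0, 0, 0, 0.15, 1],
    [0, 0, 0, 0, 0, 0.15, 0.2],
    [0, 0, 0, 0, 0, 0.15, 0],
    [0, 0, 0, 0, 0, 0.15, -0.3],
    [0, 0, 0, 0, 0, 0.15, -0.5],
    [0, 0, 0, 0, 0, 0.15, -0.5],
    [0, 0, 0, 0, 0, 0.15, -0.5],
    [0, 0, 0, 0, 0, 2, -0.5],
    [0, 0, 0, 0, 0, 6, -0.5],
    [0, 0, 0, 0, 0, 11, -0.5],
    [0, 0, 0, 0, 0, 16, -0.5],
    [0, 0, 0, -5, 5, 18, -0.5],
    [0, 0, 0, -8, 10, 18, -0.5],
    [0, 0, 0, -8, 15, 18, -0.5],
    [0, 0, 0, -8, 20, 18, -0.5],
    [0, 0, 0, -8, 25, 18, -0.5],
    [0, 0, 0, -8, 25, 18, -0.5],
    [0, 0, 0, -8, 25, 18, -0.5]
  ]
}}

```text
time_s: 25.05
position: [497.2, -63.0, 274.7]
orientation: [0.719, 0.695, -0.0, 0.001]
force: [-0.5, -1.4, 0.7]
finger_gap: 0.756
grip_force: 0.0
```

```bash
python3 - <<'E'
from h import *
s=arm.get_state();print(s['position'].round(1),s['time_s'],s['force'].round(1),s['grip_force'])
a=snap('top','t5')[130:270,320:500];b=snap('side','s6')[130:230,200:360]
v=np.hstack([cv2.resize(a,(400,311)),cv2.resize(b,(400,311))])
cv2.imwrite('pics/t5c.png',cv2.cvtColor(v,cv2.COLOR_RGB2BGR))
E
```

```text
[497.2 -63.  274.7] 25.05 [-0.5 -1.4  0.7] 0.0
```

View pics/t5c.png

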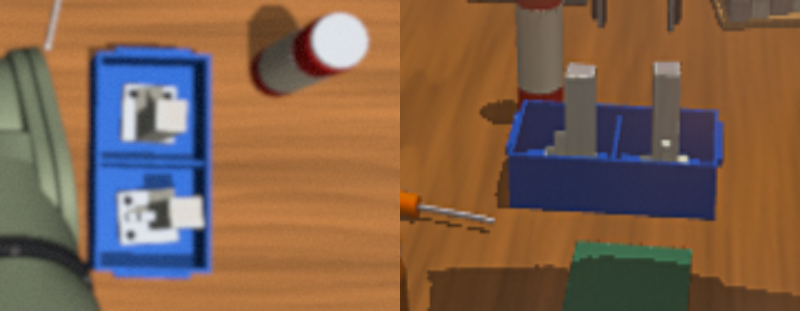

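Both brackets stand upright, one per compartment: in the top half of the view, feet at (152,113) and (155,215). The arm is clear of them.

```bash
python3 -c "
from workcell import arm
print(arm.hand_in())"
```

```text
the job is handed in; nothing more can be done
None
```

Job handed in at about 25 s: both brackets stand upright in the tote, one per compartment, the toppled one after standing released on the check plate; I saw no bystander disturbed, and the hand-in returned no verdict.

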